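# Hang the cold-working caddy on its drop-keeper peg

### The arm

A 6-joint arm with a two-finger parallel gripper is mounted at the origin on the work surface. World frame = base frame: x ahead of the robot, y to its left, z up, the work surface at z = 0. Lengths are in m, angles in rad, forces in N, time in s.
With the tool pointing down it reaches from about 0.25 to 0.725 m from the base axis. Payload 4 kg.
Tool frame: the origin (TCP) lies on the centre line of the jaws, within the pads' length; the fingertips stand 25 mm ahead of it and the grasp point (between the pads) lies 6 mm ahead of it; z points along the fingers, y is the direction in which the jaws open and shut (so a half turn about z gives the same grasp; the last joint's range is limited). The gripper opens to 85 mm and grips with 20 to 120 N. Pads are 22 mm wide; open, the fingers measure 114 mm over their backs; the gripper's body (76 mm by 85 mm) begins 54 mm behind the grasp point. The pads swing forward as they close: fully open they stand 13 mm farther back than shut.
Start: joints at [1.277, 0.241, 0.005, 1.335, 0, 1.571], TCP at [0.145, 0.479, 0.221] pointing down, gripper open.
Joint ranges: [-2.72, 2.72], [-1.05, 1.87], [-1.09, 1.28], [-1.99, 2.15], [-1.42, 1.44], [-3.14, 3.14]. Speed limits (rad/s): [2.79, 2.79, 3.14, 3.14, 3.14, 3.14].

### API

Orientations are given as a unit quaternion [w, x, y, z].
In Python, from bench import robot, imaging, sign_off, spotter gives the robot as it stands.
- The arm moves only by the tool step_arm, never from a script. Its argument "increments" is a list of rows, each a list of 3 entries, a list of its own where there are three numbers: the shift along the tool's x, y, z in m, then the turn, a rotation vector about the tool's x, y, z in rad, then the opening in per cent of the stroke, from 0 (shut) to 100 (fully open). In form: [[[dx, dy, dz], [wx, wy, wz], grip], ...]. A call has 1 to 5 rows; each row is the pose to reach, as a shift and turn from the pose commanded when the call began, along the tool's axes at that moment; what a row does not reach only later rows make up. A row lasts 1/8 s, in which the tool goes at most 62.5 mm and 10.7 degrees, less where a joint would pass 70% of its speed; a pose out of reach is approached as far as the arm can. A call with a gripper value outside its range is refused whole. The fingers move at their own pace and stop on an object; the grip force is fixed at half the most. Time passes only in rows, so rows that repeat a pose let the fingers close. It gives the time, the measured TCP pose, the force and the opening at its end, in the units of the state.
- robot.state(): the state, without advancing time (a new reading comes with each control period).
- imaging.snapshot(name): name is "scene" or "side" or "wrist"; returns a dict with "img" (480x640x3 uint8, red, green, blue), "fx", "fy", "cx", "cy" (pixels), "k1" (the pictures are not rectified: a ray, as slopes to the right and down, at radius r is drawn at 1 + k1 r^2 times it, then the intrinsics apply), "eye" and "attitude" of the camera in the world. Camera axes: x right, y down, z forward; pixel columns grow to the right and rows downward; lengths in m; the calibration is good to about 2 mm. A picture is of the moment at which its call begins. There is no depth.
- sign_off(): hands the job in, once; it reports no verdict.
Trained networks look in a picture, given as the dict that the camera call returned (one of the last four; its "shot" number tells which), for a name from the list of things; names that differ only in an ending like _2 or _b are one class to them, and where a whole thing is asked for, a point or a joint stands for the part that bears it (a point fixed in the world has none). Each returns a list of dicts, best first, with "score" (0 to 1); they miss things now and then, are a little off and sometimes report something else, mostly with a low value. They report only what shows in the picture. A call takes as long as a camera call.
- spotter.find_in(picture, target): "at" ([column, row] in pixels, amid what is visible of it).
- spotter.cut_out(picture, target): "pixels" (480x640 bool, what is visible of it) and "at" ([column, row] in pixels, amid what is visible of it).
The state is a dict: "clock": time; "joint_pos": joint angles; "dq": joint speeds; "effort": joint torques, N m; "position": TCP position; "tool_rot": TCP orientation; "force": force on the tool from outside, world axes, zero at the start; "ft_torque": the same for the moment, N m; "gripper_width": finger opening in m.
Only numpy, scipy, OpenCV 4.12 (cv2) and the standard library are available. Lean on these libraries where they do the work, as an engineer would, in place of code of your own. Each camera call takes 0.05 s, during which the arm holds its last target. There are 200 camera calls.

### The job

Take the small grey caddy by its handle and hang it by its eye on the peg of the bench stand: let the eye lift the drop keeper as it slides along the peg, and go fully home, back plate flat against the column and keeper fallen shut in front of it, then let go. The peg may be clamped well above or below its usual height, so feel for it: never push the caddy on the stand with more than 15 N or drop it on the peg. Leave everything else on the bench where it is.

Things in the scene. Friction and masses are not known exactly. Their poses are not given: they have to be found in the camera images.
- caddy: Loose open grey metal caddy, 0.25-0.40 kg. Origin: underside (x to the back plate, z up). Tray x -60..50, y -45..45 mm, 45 high. At its +x end stands the back plate, x 50..56 mm, 60 wide up to z 114, then 44 wide up to z 146, with an eye through it along x. Centre of mass near x = 0. Stands on the bench, back plate roughly away from the robot.
- caddy_handle (a point): Centre of the caddy's handle: a wooden bar 36 mm long (x), 14 thick (y), 24 high, on two posts 10 mm thick in the tray's middle plane; 32 mm to -x of the caddy's origin, 151 mm above its underside. Can be pinched across y from above. Same axes as the caddy.
- caddy_eye (a point): Centre of the eye in the caddy's back plate: a rectangular hole 20 mm wide (y), 22 mm high (z), plate 6 mm thick, with a bar 10 mm high above the hole. From the handle's centre: 85 mm to +x, 26 mm down. Same axes as the caddy.
- stand: Fixed stand: slotted aluminium column 52 mm wide, 215 tall, 28 deep, on a foot plate 12 mm thick, 120 wide, reaching 20 mm before the column. Origin: on the bench under the middle of the column's front face; z up; x points into the column, the peg sticks out along -x at y = 0. Home: caddy's plate flat on the front face (eye centre at x = -3 mm), top of the eye resting on the peg.
- peg_usual (a point): Point on the stand where the peg's axis USUALLY meets the column's front face, 200 mm up. The real peg is up to 18 mm higher or lower, which is not measured: the block that carries peg, roof arm and keeper is clamped at any height. Peg: round steel bar 12 mm thick, round end, reaching 52 mm out (to -x), rising 8 degrees to its tip (axis 6.5 mm higher there). Axes of the stand.
- roof_usual (a point): End of the roof arm at its USUAL height (x = -46 mm from the front face, 257 mm up, its top); it goes up and down with the peg. The arm is 32 mm wide at the end, 16 behind, 6 thick, and runs above the peg from the column; it stands on a block 19 wide that rises above the column; its underside is 50 mm above the peg's axis at the column. Two cheeks (38.5 mm up) hold the keeper.
- keeper (a joint): Angle of the keeper, a steel flap 28 mm long, 20 wide, 60 g, hinged 32.5 mm before the column, 41.5 mm above the peg's foot. 0: hangs down to 3 mm over the peg, shutting it. Swings only inwards to 1.4 rad, falls back by weight. The eye's top bar lifts it when slid in low on the peg. Falls shut only in the last 4 mm before home, eye down on the peg.
- bowl: Bystander, leave alone: blue ceramic bowl, 110 mm across, 50 mm high. Origin: centre of its underside.
- bottle: Bystander, leave alone: green glass bottle with a cork, 52 mm across, 150 mm high. Origin: centre of its underside.
- tumbler: Bystander, leave alone: amber glass tumbler, 68 mm across, 85 mm high. Origin: centre of its underside.
- mug: Bystander, leave alone: white mug, 80 mm across, 90 mm high. Origin: centre of its underside.
- paperweight: Bystander, leave alone: clear glass disc, 64 mm across, 30 mm high. Origin: centre of its underside.
- brush: Bystander, leave alone: brush lying on the bench. Origin: centre of its underside.
- sketchbook: Bystander, leave alone: black sketchbook, 200 x 140 x 18 mm, lying flat. Origin: centre of its underside.

How it is judged:
On the way, in this order (a step that is already met when the one before it is completed fails the run):
1. the caddy is lifted clear of the bench (height (world z) of caddy_handle above 0.18 m), for 0.2 s.
2. the eye is over the peg and lifts the keeper (value of joint keeper above 0.4 rad and x of caddy_eye in the frame of stand above -0.045 m and y of caddy_eye in the frame of stand between -0.012 and 0.012 m), for 0.04 s.
At the end, for the whole second after the job is handed in: The caddy hangs by its eye on the peg, at rest and let go, upright within 0.1 rad and square to the column within 0.12 rad, its back plate within 5 mm of the column's face, and the keeper has fallen shut in front of it (under 0.15 rad) (x of caddy_eye in the frame of stand between -0.008 and 0.002 m and y of caddy_eye in the frame of stand between -0.01 and 0.01 m and z of caddy_eye in the frame of stand between 0.168 and 0.222 m and angle between the x axis of caddy and the x axis of stand, either way round below 0.12 rad and angle between caddy's own z axis and vertical below 0.1 rad and value of joint keeper below 0.15 rad and linear speed of caddy below 0.02 m/s and contact force between the fingers and caddy below 0.1 N); the robot touches nothing.
It fails at once if the caddy is pushed or dropped on the stand with more than 15 N (contact force between caddy and stand above 15 N).
It fails at once if another thing on the bench is shifted by more than 30 mm (distance of any of bowl, bottle, tumbler, mug, paperweight, brush, sketchbook from where it was at the start of the episode above 0.03 m).
It also fails if it takes over 67 s, if anything falls off the work surface, if the arm or the gripper's body presses on something with over 40 N, if the wrist force passes 120 N, or if a joint passes its speed limit or range.

## Working session

There is one attempt and no reset: what is moved stays moved. The work goes in short steps, Python scripts to look and compute and a tool call to move; the robot and the scene stay as the last step left them, time stands still between calls to the robot, and variables do not carry over. Pictures are saved under pics/ and viewed, about 8 in all and at most 12, crops included, and the job is handed in when it is done.

Besides the shell and the picture viewer there is one more tool, called after ">>>" as name([rows], argument=value, ...), one row to a line, values as JSON. step_arm: Moves the arm, as the interface text tells. Its arguments: {"type":"object","properties":{"increments":{"type":"array","items":{"type":"array"}}},"required":["increments"]}

```bash
mkdir -p pics; ls
cat > h.py <<'E'
import numpy as np, cv2, json, pickle
from scipy.spatial.transform import Rotation as R
from bench import robot, imaging, spotter
def q2R(q): return R.from_quat([q[1],q[2],q[3],q[0]]).as_matrix()
def cam(p):
    a=np.array(p["attitude"],float)
    return (q2R(a) if a.size==4 else a.reshape(3,3)), np.array(p["eye"],float)
def ray(p,uv):
    A,e=cam(p); x=(uv[0]-p["cx"])/p["fx"]; y=(uv[1]-p["cy"])/p["fy"]
    rd=np.hypot(x,y); r=rd
    for _ in range(20): r=rd/(1+p["k1"]*r*r)
    s=r/rd if rd>1e-9 else 1
    d=A@np.array([x*s,y*s,1]); return e,d/np.linalg.norm(d)
def proj(p,X):
    A,e=cam(p); c=(np.atleast_2d(X)-e)@A; s=c[:,:2]/c[:,2:]
    s=s*(1+p["k1"]*(s**2).sum(1,keepdims=True))
    return s*[p["fx"],p["fy"]]+[p["cx"],p["cy"]]
def tri(obs):
    M=0;b=0
    for p,uv in obs:
        e,d=ray(p,uv); P=np.eye(3)-np.outer(d,d); M=M+P; b=b+P@e
    X=np.linalg.solve(M,b)
    return X,[np.round(proj(p,X)[0]-uv,1) for p,uv in obs]
def onz(p,uv,z):
    e,d=ray(p,uv); return e+d*(z-e[2])/d[2]
def save(p,name): cv2.imwrite("pics/"+name,p["img"][:,:,::-1])
E
python3 - <<'E'
from h import *
s=robot.state(); print({k:np.round(v,3).tolist() for k,v in s.items()})
P={n:imaging.snapshot(n) for n in("scene","side","wrist")}
pickle.dump(P,open("p0.pkl","wb"))
for n,p in P.items():
    save(p,n+"0.png"); print(n,p["fx"],p["cx"],p["cy"],p["k1"],np.round(p["eye"],3),np.round(p["attitude"],3))
    for t in("caddy","caddy_handle","caddy_eye","stand","keeper","peg_usual","roof_usual","bowl","bottle","tumbler","mug","paperweight","brush","sketchbook"):
        try: r=spotter.find_in(p,t)
        except Exception as ex: r=[]; print(t,ex)
        print(n,t,[(np.round(d["at"],1).tolist(),round(d["score"],2)) for d in r[:2]])
E
```

```text
pics
{'clock': 0.0, 'joint_pos': [1.277, 0.241, 0.004, 1.335, -0.0, 1.571], 'dq': [-0.001, -0.0, -0.001, -0.0, 0.0, 0.002], 'effort': [-0.001, -37.232, 25.241, 0.017, -0.0, -0.0], 'position': [0.145, 0.478, 0.22], 'tool_rot': [-0.0, 0.146, 0.989, -0.001], 'force': [-0.627, -0.182, 0.501], 'ft_torque': [0.01, 0.028, 0.012], 'gripper_width': 0.085}
scene 477.4357180331768 321.79861763182396 243.79399529856403 -0.12138867182763559 [ 1.211 -0.162  1.239] [-0.209  0.767  0.583 -0.168]
scene caddy [([223.4, 246.4], 0.69)]
scene caddy_handle [([223.2, 243.5], 0.72)]
scene caddy_eye [([219.4, 247.7], 0.67), ([177.6, 301.3], 0.66)]
scene stand [([323.6, 305.8], 0.87), ([224.4, 332.6], 0.6)]
scene keeper [([179.4, 298.5], 0.54)]
scene peg_usual [([324.2, 304.6], 0.98)]
scene roof_usual [([324.9, 303.5], 0.98), ([322.7, 237.6], 0.31)]
scene bowl [([415.0, 213.1], 0.9), ([390.4, 315.6], 0.52)]
scene bottle [([431.6, 267.3], 0.74)]
scene tumbler [([223.6, 328.7], 0.68), ([428.8, 267.5], 0.37)]
scene mug [([179.2, 300.9], 0.71)]
scene paperweight [([389.5, 315.0], 0.79)]
scene brush [([324.5, 238.
[... 445 characters left out ...]
, ([389.1, 244.7], 0.58)]
side roof_usual []
side bowl [([280.0, 201.3], 0.98)]
side bottle [([354.1, 193.9], 0.89)]
side tumbler [([394.0, 396.2], 0.85)]
side mug [([329.2, 453.7], 0.75), ([238.1, 387.4], 0.43)]
side paperweight [([389.1, 246.0], 0.93), ([364.4, 282.0], 0.43)]
side brush []
side sketchbook [([305.4, 173.7], 0.58)]
wrist 386.9161222839254 323.74037477048 236.8852674608642 -0.03882755031849347 [0.075 0.501 0.373] [0.115 0.795 0.59  0.084]
wrist caddy []
wrist caddy_handle []
wrist caddy_eye []
wrist stand []
wrist keeper []
wrist peg_usual []
wrist roof_usual []
wrist bowl []
wrist bottle []
wrist tumbler []
wrist mug []
wrist paperweight []
wrist brush []
wrist sketchbook []
```

View pics/scene0.png

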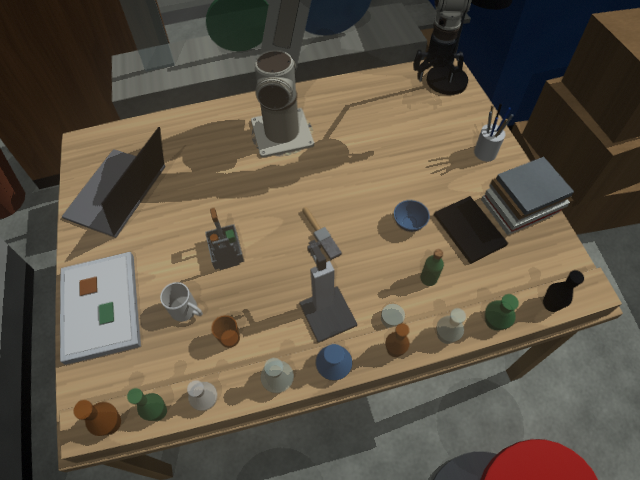

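View pics/side0.png

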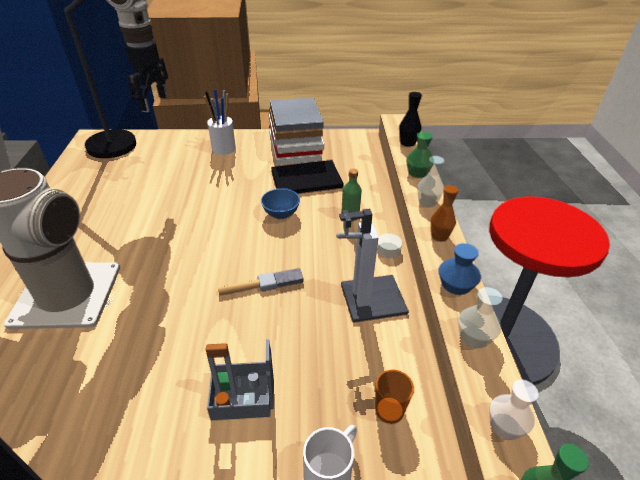

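The scene view has the caddy near (225,245), its handle at (215,218), and the stand at (325,295). The side view has the handle at (218,350), the caddy tray at (240,390), the stand column at (366,265), the roof arm at (355,213) and the peg at about (348,235). Next I'll enlarge those areas in one composite.

Run:
```python
from h import *
P=pickle.load(open("p0.pkl","rb"))
def crop(n,x,y,w,h): 
    c=P[n]["img"][y:y+h,x:x+w]; c=np.clip(c.astype(float)*1.5,0,255).astype(np.uint8); c=cv2.resize(c,(400,300),interpolation=cv2.INTER_CUBIC)
    for i in range(0,w,20): cv2.putText(c,str(x+i),(int(i*400/w),8),0,.28,(255,255,0),1); c[:4,int(i*400/w)]=255
    for i in range(20,h,20): cv2.putText(c,str(y+i),(0,int(i*300/h)),0,.28,(255,255,0),1)
    return c
a=np.vstack([np.hstack([crop("scene",180,195,100,75),crop("scene",280,230,120,90)+0]),np.hstack([crop("side",190,330,120,90),crop("side",310,195,120,135)[:,:]])])
cv2.imwrite("pics/comp.png",a[:,:,::-1])
```

```text
(no output)
```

View pics/comp.png

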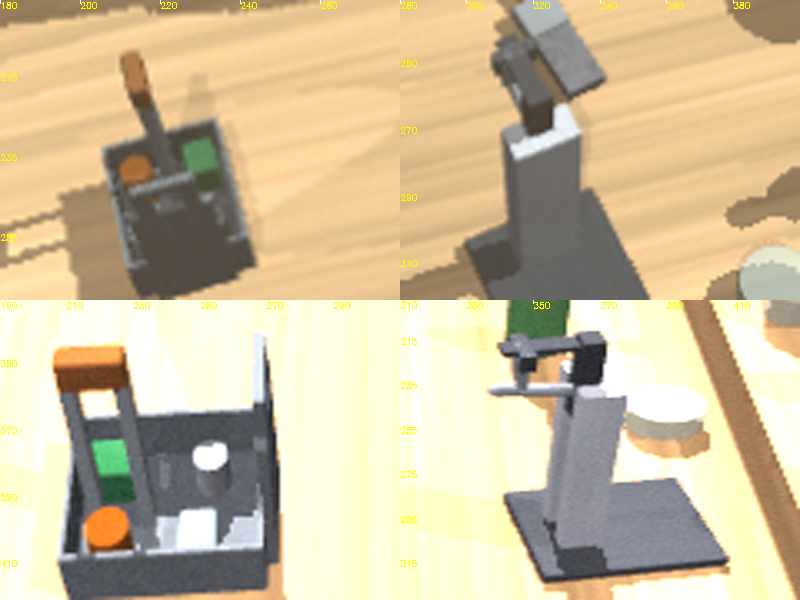

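The crops show all the landmarks clearly, so I'll fit the caddy and stand models to corners read off them.

```bash
cat > fit.py <<'E'
from h import *
from scipy.optimize import least_squares
P=pickle.load(open("p0.pkl","rb"))
def T(q,X): c,s=np.cos(q[2]),np.sin(q[2]); X=np.atleast_2d(X).astype(float); return np.c_[q[0]+c*X[:,0]-s*X[:,1], q[1]+s*X[:,0]+c*X[:,1], X[:,2]]
def fit(obs,g):
    f=lambda q: np.concatenate([(proj(P[n],T(q,np.array(X)/1000.))[0]-uv) for n,X,uv in obs])
    r=least_squares(f,g,loss="soft_l1"); return r.x,r.fun.reshape(-1,2) if r.fun.size==2*len(obs) else f(r.x)
cad=[("scene",(-32,0,163),(214,214.3)),("scene",(50,-22,146),(212.3,242.3)),("scene",(50,22,146),(228,239.5)),
("scene",(-60,-45,45),(206.2,232.5)),("scene",(-60,45,45),(234,225.5)),("scene",(56,-30,0),(214.2,270)),
("side",(-50,-7,163),(206.8,347)),("side",(-14,-7,163),(227.8,346)),("side",(-14,-7,139),(228.1,355.8)),("side",(-50,-7,139),(207.4,356.4)),
("side",(-60,-45,0),(211,419.4)),("side",(50,-45,0),(270.4,416.4)),("side",(-60,-45,45),(208,408)),("side",(50,-45,45),(269.8,404.4)),("side",(-60,45,45),(213.7,366)),("side",(53,-22,146),(268,340.5))]
q,r=fit(cad,[.4,-.2,0]); print("caddy",np.round(q,4)); print(np.round(r,1).tolist())
st=[("scene",(0,-26,215),(310.9,268.1)),("scene",(28,-26,215),(313.6,277.4)),("scene",(28,26,215),(334,270.8)),("scene",(0,26,215),(331,261.2)),("scene",(-20,-60,12),(300.1,302.9)),
("side",(-20,60,12),(341.8,281.9)),("side",(-20,-60,12),(353.5,320.1))]
s,r=fit(st,[.65,0,0]); print("stand",np.round(s,4)); print(np.round(r,1).tolist())
for n in P: 
  print(n,"tcp",proj(P[n],[.145,.479,.221]))
for dz in(-18,-9,0,9,18):
    X=np.array([[-52,0,206.5+dz],[0,0,200+dz],[-46,0,257+dz],[-46,-16,257+dz],[-46,16,257+dz]])/1000.
    print(dz,"side",np.round(proj(P["side"],T(s,X)),1).tolist(),"scene",np.round(proj(P["scene"],T(s,X)),1).tolist())
E
python3 fit.py
```

```text
caddy [ 0.4356 -0.2675  0.0207]
[[-0.5, -1.6], [-0.4, -0.2], [-0.3, -1.4], [-0.8, -1.0], [0.6, -1.3], [5.7, 0.1], [-0.5, 1.7], [0.2, 1.8], [1.5, 0.4], [1.0, 0.6], [0.2, -0.5], [0.6, -0.3], [-0.4, -1.7], [-0.2, -0.9], [-0.1, -3.1], [0.3, 19.3]]
stand [ 0.6692 -0.034   0.1498]
[[-0.9, 0.9], [1.0, 1.0], [0.3, -0.3], [-1.5, 0.1], [-1.5, -1.2], [-0.1, -1.7], [0.0, -1.0]]
scene tcp [[432.67747459  85.63660821]]
side tcp [[156.17763108 111.87895588]]
wrist tcp [[322.12612333 299.70144455]]
-18 side [[336.6, 243.0], [361.2, 242.6], [340.6, 223.5], [342.3, 228.6], [338.8, 218.4]] scene [[311.8, 253.7], [320.1, 271.4], [312.1, 245.3], [306.1, 247.6], [318.1, 243.0]]
-9 side [[336.8, 239.7], [361.5, 239.3], [340.8, 219.9], [342.5, 225.0], [339.0, 214.9]] scene [[311.7, 251.9], [320.0, 269.7], [312.0, 243.4], [305.9, 245.7], [318.0, 241.1]]
0 side [[336.9, 236.3], [361.8, 235.9], [341.0, 216.3], [342.8, 221.4], [339.2, 211.3]] scene [[311.5, 250.1], [319.9, 268.0], [311.9, 241.5], [305.7, 243.8], [317.9, 239.1]]
9 side [[337.1, 232.9], [362.1, 232.6], [341.2, 212.6], [343.0, 217.7], [339.4, 207.6]] scene [[311.4, 248.3], [319.9, 266.3], [311.7, 239.5], [305.6, 241.9], [317.9, 237.2]]
18 side [[337.3, 229.4], [362.5, 229.2], [341.4, 208.9], [343.2, 214.0], [339.6, 203.9]] scene [[311.3, 246.4], [319.8, 264.5], [311.6, 237.5], [305.4, 239.9], [317.8, 235.2]]
```

```bash
cat >> h.py <<'E'
def Rt(yaw,pitch=0):
    c,s=np.cos(yaw),np.sin(yaw)
    return np.array([[-c,-s,0],[-s,c,0],[0,0,-1.]]).T if pitch==0 else None
def mv(target,yaw):
    s=robot.state(); A=q2R(s["tool_rot"]); p=np.array(s["position"])
    print("t",round(s["clock"],2),"pos",np.round(p,4),"F",np.round(s["force"],2),"w",round(s["gripper_width"],4),"yaw",round(float(np.arctan2(-A[0,1],A[1,1])),4))
    if target is not None: print("shift",np.round(A.T@(np.array(target)-p),4).tolist(),"turn",np.round(R.from_matrix(A.T@Rt(yaw)).as_rotvec(),4).tolist())
E
sed -i 's/("scene",(56,-30,0),(214.2,270))/("scene",(50,-45,0),(214.2,270))/; s/("side",(53,-22,146),(268,340.5))/("side",(53,22,146),(267,340.5))/' fit.py
python3 fit.py | head -4; python3 -c "
from h import *
mv([.36,.0,.34],.02)"
```

```text
caddy [ 0.4356 -0.2679  0.018 ]
[[-0.6, -1.5], [-0.7, -0.1], [-0.5, -1.3], [-0.9, -1.0], [0.5, -1.3], [0.2, -0.3], [-0.6, 1.8], [0.1, 2.1], [1.5, 0.6], [0.9, 0.8], [0.1, -0.4], [0.6, 0.0], [-0.5, -1.5], [-0.3, -0.5], [-0.0, -3.0], [2.1, -1.8]]
stand [ 0.6692 -0.034   0.1498]
[[-0.9, 0.9], [1.0, 1.0], [0.3, -0.3], [-1.5, 0.1], [-1.5, -1.2], [-0.1, -1.7], [0.0, -1.0]]
t 2.25 pos [0.1448 0.4786 0.2207] F [-0.05 -0.03 -0.15] w 0.0855 yaw -0.2938
shift [-0.3446, -0.3957, -0.1193] turn [0.0, 0.0, -0.3138]
```

>>> step_arm([
  [[-0.03, -0.03, -0.03], [0, 0, -0.06], 100],
  [[-0.065, -0.07, -0.06], [0, 0, -0.12], 100],
  [[-0.105, -0.115, -0.08], [0, 0, -0.18], 100],
  [[-0.145, -0.16, -0.1], [0, 0, -0.25], 100],
  [[-0.18, -0.205, -0.12], [0, 0, -0.314], 100],
])

```text
clock: 2.88
position: [0.2582, 0.2286, 0.3415]
tool_rot: [0.0, -0.012, 1.0, 0.0]
force: [1.4, 0.5, 0.6]
gripper_width: 0.0854
```

```bash
python3 -c "
from h import *
mv([.395,-.21,.34],.02)"
```

```text
t 2.88 pos [0.2582 0.2286 0.3415] F [1.35 0.55 0.63] w 0.0854 yaw 0.023
shift [-0.1267, -0.4416, 0.0014] turn [0.0003, 0.001, 0.003]
```

>>> step_arm([
  [[-0.015, -0.05, 0], [0, 0, 0], 100],
  [[-0.03, -0.105, 0], [0, 0, 0], 100],
  [[-0.047, -0.16, 0], [0, 0, 0], 100],
  [[-0.063, -0.215, 0], [0, 0, 0], 100],
  [[-0.08, -0.27, 0], [0, 0, 0], 100],
])

```text
clock: 3.5
position: [0.3434, -0.04, 0.3411]
tool_rot: [0.001, -0.01, 1.0, 0.0]
force: [0.3, 0.1, 0.4]
gripper_width: 0.0854
```

>>> step_arm([
  [[-0.015, -0.05, 0], [0, 0, 0], 100],
  [[-0.03, -0.1, 0], [0, 0, 0], 100],
  [[-0.04, -0.14, 0], [0, 0, 0], 100],
  [[-0.046, -0.165, 0], [0, 0, 0], 100],
  [[-0.046, -0.171, 0], [0, 0, 0], 100],
])

```text
clock: 4.12
position: [0.3927, -0.2094, 0.3402]
tool_rot: [-0.0, -0.009, 1.0, 0.0]
force: [-0.6, -0.3, 0.4]
gripper_width: 0.0851
```

Run:
```python
from h import *
mv(None,0)
p=imaging.snapshot("wrist"); save(p,"w1.png"); pickle.dump(p,open("w1.pkl","wb")); print(np.round(p["eye"],3))
for t in("caddy","caddy_handle","caddy_eye"): print(t,[(np.round(d["at"],1).tolist(),round(d["score"],2)) for d in spotter.find_in(p,t)[:2]])
h=np.array([.4356-.032,-.2679,.163]); print(proj(p,h))
```

```text
t 4.12 pos [ 0.3927 -0.2094  0.3402] F [-0.56 -0.32  0.37] w 0.0851 yaw 0.0179
[ 0.32  -0.209  0.494]
caddy [([269.7, 223.5], 0.95)]
caddy_handle [([271.3, 225.2], 0.88)]
caddy_eye [([274.6, 224.0], 0.57)]
[[254.83560145 220.70264554]]
```

View pics/w1.png

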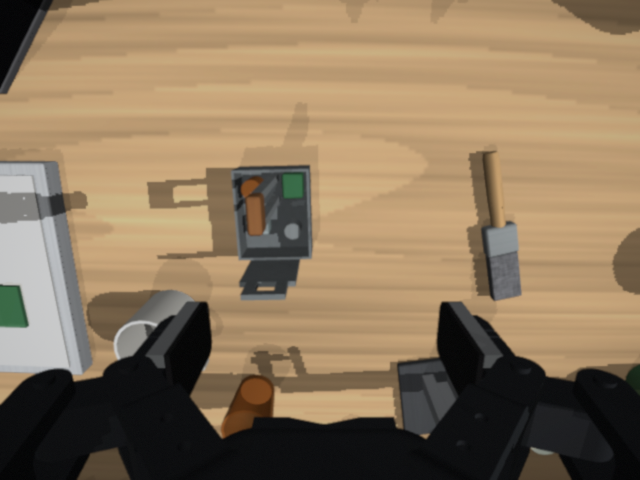

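The wrist view shows the caddy at (272,215), its handle bar at about (255,214), and the back plate with the eye at about (267,288). The stand foot is at (440,400). I'll compare the handle outline with the model.

Run:
```python
from h import *
P=pickle.load(open("p0.pkl","rb")); P["wrist"]=pickle.load(open("w1.pkl","rb"))
from scipy.optimize import least_squares
import itertools
def T(q,X): c,s=np.cos(q[2]),np.sin(q[2]); X=np.atleast_2d(X).astype(float); return np.c_[q[0]+c*X[:,0]-s*X[:,1], q[1]+s*X[:,0]+c*X[:,1], X[:,2]]
box=np.array(list(itertools.product((-50,-14),(-7,7),(139,163))))/1000.
obs={}
for n,(x0,x1,y0,y1) in {"wrist":(240,270,188,240),"scene":(205,225,200,225),"side":(200,235,340,362)}.items():
    im=P[n]["img"].astype(int); m=(im[...,0]-im[...,2]>45)&(im[...,0]>1.7*im[...,2]) if n!="scene" else (im[...,0]>1.6*im[...,2])&(im[...,0]<175)
    m2=np.zeros_like(m); m2[y0:y1,x0:x1]=m[y0:y1,x0:x1]
    k,l,st,c=cv2.connectedComponentsWithStats(m2.astype(np.uint8)); i=1+np.argmax(st[1:,4]); print(n,st[i],c[i]); obs[n]=(st[i],c[i])
    pr=proj(P[n],T([.4356,-.2679,.018],box)); print("  model",pr.min(0).round(1),pr.max(0).round(1))
# wrist corners of tray rim & plate
W=P["wrist"]
for X in [(-60,-45,45),(-60,45,45),(50,45,45),(50,-45,45),(50,-22,146),(50,22,146),(56,-22,146),(56,22,146),(53,0,125)]:
    print(X,proj(W,T([.4356,-.2679,.018],np.array(X)/1000.)).round(1))
print(tri([(P["side"],obs["side"][1]),(W,obs["wrist"][1])]),tri([(P["side"],obs["side"][1]),(W,obs["wrist"][1]),(P["scene"],obs["scene"][1])]))
```

```text
wrist [241 188  23  47 726] [253.80165289 211.47658402]
  model [245.1 195.6] [266.8 240.2]
scene [205 202  20  23 229] [213.98253275 213.05240175]
  model [209.9 207.1] [218.6 223.4]
side [205 343  24  15 289] [216.24221453 349.76816609]
  model [206.2 341.2] [230.3 357.2]
(-60, -45, 45) [[231.8 172.5]]
(-60, 45, 45) [[309.6 172.4]]
(50, 45, 45) [[310.5 262.2]]
(50, -45, 45) [[237.6 262.1]]
(50, -22, 146) [[239.1 297.4]]
(50, 22, 146) [[283.8 297.5]]
(56, -22, 146) [[239.5 303. ]]
(56, 22, 146) [[283.9 303.1]]
(53, 0, 125) [[264.7 291.4]]
(array([ 0.39900092, -0.27021727,  0.15112887]), [array([-0.6,  0.3]), array([0.6, 1.1])]) (array([ 0.39837284, -0.26944394,  0.15213871]), [array([-1. , -0.4]), array([1.2, 0.7]), array([-0.4,  0.5])])
```

>>> step_arm([
  [[-0.003, -0.03, 0.03], [0, 0, -0.012], 100],
  [[-0.007, -0.0595, 0.06], [0, 0, -0.012], 100],
  [[-0.007, -0.0595, 0.11], [0, 0, -0.012], 100],
  [[-0.007, -0.0595, 0.13], [0, 0, -0.012], 60],
  [[-0.007, -0.0595, 0.13], [0, 0, -0.012], 60],
])

```text
clock: 4.95
position: [0.3998, -0.2658, 0.2095]
tool_rot: [-0.001, -0.017, 1.0, 0.001]
force: [0.2, -0.3, -0.3]
gripper_width: 0.0523
```

Run:
```python
from h import *
mv([.4,-.269,.157],.03)
p=imaging.snapshot("wrist"); pickle.dump(p,open("w2.pkl","wb"))
c=cv2.resize(p["img"][120:420,120:520],(800,600)); cv2.imwrite("pics/w2.png",c[:,:,::-1])
```

```text
t 4.95 pos [ 0.3998 -0.2658  0.2095] F [ 0.23 -0.29 -0.29] w 0.0523 yaw 0.0336
shift [-0.0003, -0.0034, 0.0525] turn [0.0023, -0.003, 0.0036]
```

View pics/w2.png

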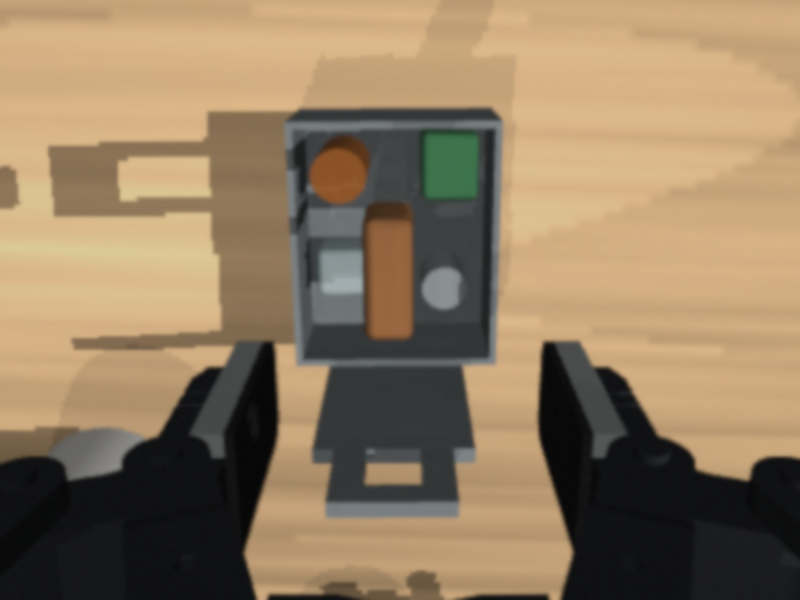

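The handle's top face is centred at original pixel (314,259), and both jaws clear it.

Run:
```python
from h import *
p=pickle.load(open("w2.pkl","rb"))
print(p["eye"],onz(p,(314,259.5),.163),onz(p,(314.5,228),.163),onz(p,(314,289.5),.163))
for uv in [(284,373.5),(349,373.5)]: print(onz(p,(uv),.146))
X=onz(p,(314,259.5),.163); mv([X[0],X[1],.157],.03)
print(tri([(pickle.load(open("w1.pkl","rb")),(255,215)),(p,(314,259.5))]))
```

```text
[ 0.32772567 -0.26648144  0.3631831 ] [ 0.39906815 -0.26901135  0.163     ] [ 0.38119717 -0.26922202  0.163     ] [ 0.4169192  -0.26853609  0.163     ]
[ 0.48499876 -0.28678533  0.146     ]
[ 0.48359253 -0.24420689  0.146     ]
t 5.0 pos [ 0.4007 -0.2665  0.211 ] F [-0.39  0.04  0.47] w 0.0517 yaw 0.0336
shift [0.0017, -0.0025, 0.054] turn [0.0004, -0.0004, 0.0036]
(array([ 0.39992455, -0.26869729,  0.15901514]), [array([-0.4,  0.6]), array([ 0.7, -0.9])])
```

>>> step_arm([
  [[0.001, -0.0025, 0.02], [0, 0, 0], 60],
  [[0.0015, -0.0025, 0.04], [0, 0, 0], 60],
  [[0.0015, -0.0025, 0.053], [0, 0, 0], 60],
  [[0.0015, -0.0025, 0.053], [0, 0, 0], 30],
  [[0.0015, -0.0025, 0.053], [0, 0, 0], 0],
])

```text
clock: 5.62
position: [0.4001, -0.2703, 0.1588]
tool_rot: [0.001, -0.016, 1.0, -0.001]
force: [1.1, -0.9, -0.3]
gripper_width: 0.0154
```

>>> step_arm([
  [[0, 0, 0], [0, 0, 0], 0],
  [[0, 0, 0], [0, 0, 0], 0],
  [[0, 0, 0], [0, 0, 0], 0],
])

```text
clock: 6.0
position: [0.3995, -0.2701, 0.1579]
tool_rot: [0.0, -0.016, 1.0, -0.0]
force: [-0.9, 0.1, -0.5]
gripper_width: -0.0001
```

Run:
```python
from h import *
mv(None,0)
p=imaging.snapshot("wrist"); pickle.dump(p,open("w3.pkl","wb")); s=imaging.snapshot("side"); pickle.dump(s,open("s3.pkl","wb"))
c=np.hstack([cv2.resize(p["img"][120:420,160:460],(400,400)),cv2.resize(s["img"][300:440,160:300],(400,400))]); cv2.imwrite("pics/w3.png",c[:,:,::-1])
```

```text
t 6.0 pos [ 0.3995 -0.2701  0.1579] F [-0.9   0.05 -0.5 ] w -0.0001 yaw 0.0322
```

View pics/w3.png

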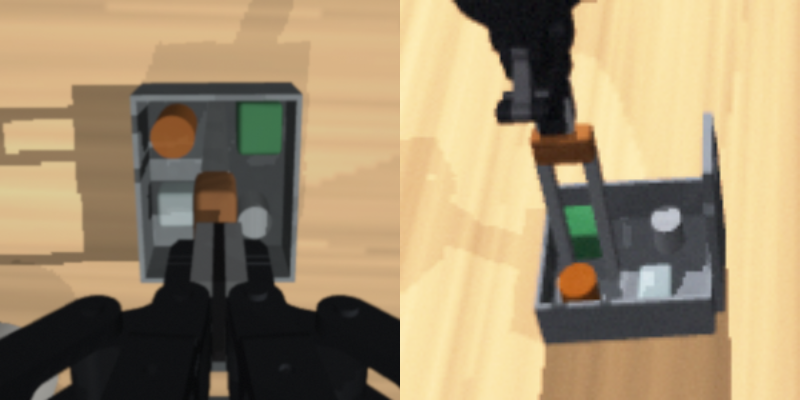

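The wrist view shows the jaws shut with the bar top visible beneath them at about (215,195) in the crop. The side view shows the fingertips ending at the bar's top at about (565,132). So the jaws closed above the bar, and I need to check the tip height.

Run:
```python
from h import *
s=pickle.load(open("s3.pkl","rb"));w=pickle.load(open("w3.pkl","rb")); st=robot.state(); A=q2R(st["tool_rot"]); t=np.array(st["position"])
for n,d in(("tcp",0),("grasp",.006),("tip",.025)):
    X=t+A[:,2]*d; a=proj(s,X)[0]; b=proj(w,X)[0]
    print(n,X.round(4),"side",a.round(1),"crop",((a-[160,300])/.35+[400,0]).round(),"wrist",b.round(1),"crop",((b-[160,120])/.75).round())
im=s["img"][300:440,160:300]; v=cv2.resize(im[20:70,20:90],(770,550),interpolation=cv2.INTER_NEAREST)
v2=np.clip(v.astype(float)*1.8,0,255).astype(np.uint8); cv2.imwrite("pics/s3.png",v2[:,:,::-1])
```

```text
tcp [ 0.3994 -0.2701  0.1578] side [215.3 347.7] crop [558. 136.] wrist [319.2 296.8] crop [212. 236.]
grasp [ 0.3994 -0.2701  0.1518] side [215.8 349.8] crop [559. 142.] wrist [319.4 291.1] crop [212. 228.]
tip [ 0.3994 -0.2701  0.1328] side [217.3 356.3] crop [564. 161.] wrist [319.8 275.1] crop [213. 207.]
```

View pics/s3.png

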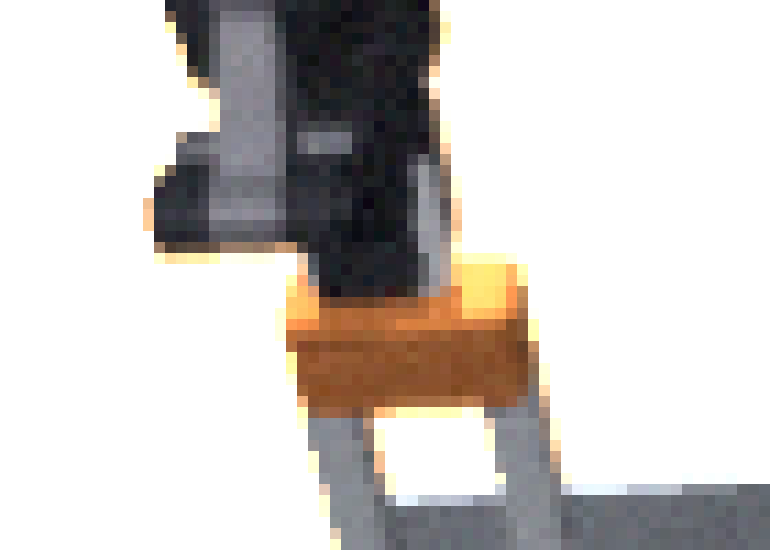

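The fingertips actually end level with the bar's top, about 25 mm higher than the stated geometry implies. I'll open, go about 22 mm lower and close again.

>>> step_arm([
  [[0, 0, 0], [0, 0, 0], 60],
  [[0, 0, 0], [0, 0, 0], 60],
  [[0, 0, 0], [0, 0, 0], 60],
  [[-0.002, 0.001, 0.012], [0, 0, 0], 60],
  [[-0.002, 0.001, 0.022], [0, 0, 0], 60],
])

```text
clock: 6.72
position: [0.4012, -0.2687, 0.1346]
tool_rot: [-0.0, -0.016, 1.0, 0.0]
force: [-0.7, 0.2, -0.9]
gripper_width: 0.0514
```

>>> step_arm([
  [[0, 0, 0], [0, 0, 0], 40],
  [[0, 0, 0], [0, 0, 0], 0],
  [[0, 0, 0], [0, 0, 0], 0],
  [[0, 0, 0], [0, 0, 0], 0],
  [[0, 0, 0], [0, 0, 0], 0],
])

```text
clock: 7.35
position: [0.4012, -0.2692, 0.1358]
tool_rot: [-0.0, -0.016, 1.0, -0.0]
force: [-0.3, -0.9, -0.6]
gripper_width: 0.0126
```

Run:
```python
from h import *
mv(None,0)
s=imaging.snapshot("side"); pickle.dump(s,open("s4.pkl","wb"));p=imaging.snapshot("wrist"); pickle.dump(p,open("w4.pkl","wb"))
im=np.hstack([cv2.resize(s["img"][310:380,175:245],(400,400)),cv2.resize(p["img"][120:420,160:460],(400,400))])
cv2.imwrite("pics/s4.png",np.clip(im[:,:,::-1]*1.5,0,255))
```

```text
t 7.35 pos [ 0.4012 -0.2692  0.1358] F [-0.3  -0.91 -0.59] w 0.0126 yaw 0.032[ WARN:0@2.643] global loadsave.cpp:1063 imwrite_ Unsupported depth image for selected encoder is fallbacked to CV_8U.
```

The jaws stopped at 12.6 mm, close to the 14 mm bar, so it's held. Now lift.

>>> step_arm([
  [[0, 0, -0.004], [0, 0, 0], 0],
  [[0, 0, -0.015], [0, 0, 0], 0],
  [[0, 0, -0.03], [0, 0, 0], 0],
  [[0, 0, -0.05], [0, 0, 0], 0],
  [[0, 0, -0.07], [0, 0, 0], 0],
])

```text
clock: 8.07
position: [0.4014, -0.2687, 0.2068]
tool_rot: [0.0, -0.016, 1.0, 0.0]
force: [1.0, -0.4, -4.2]
gripper_width: 0.0125
```

>>> step_arm([
  [[0, 0, -0.02], [0, 0, 0], 0],
  [[0, 0, -0.04], [0, 0, 0], 0],
  [[0, 0, -0.05], [0, 0, 0], 0],
  [[0, 0, -0.05], [0, 0, 0], 0],
  [[0, 0, -0.05], [0, 0, 0], 0],
])

```text
clock: 8.7
position: [0.4009, -0.2686, 0.2549]
tool_rot: [-0.001, -0.016, 1.0, 0.001]
force: [-0.6, 0.1, -3.9]
gripper_width: 0.0126
```

Run:
```python
from h import *
mv(None,0); print(np.round(robot.state()["ft_torque"],3))
P={n:imaging.snapshot(n) for n in("side","scene","wrist")}; pickle.dump(P,open("p5.pkl","wb"))
P0=pickle.load(open("p0.pkl","rb"))
for t,z in(("tumbler",.04),("mug",.045),("brush",.01),("bottle",.07)):
  for n in("side","scene"):
    r=spotter.find_in(P[n],t)[:1]; print(t,n,[(d["score"],onz(P[n],d["at"],z).round(3)) for d in r])
im=np.hstack([cv2.resize(P["side"]["img"][260:400,180:320],(400,400)),cv2.resize(P["wrist"]["img"][120:420,160:460],(400,400))])
cv2.imwrite("pics/s5.png",np.clip(im[:,:,::-1]*1.4,0,255).astype(np.uint8))
```

```text
t 8.7 pos [ 0.4009 -0.2686  0.2549] F [-0.6   0.07 -3.86] w 0.0126 yaw 0.0323
[-0.012  0.133  0.   ]
tumbler side [(0.76, array([ 0.709, -0.297,  0.04 ]))]
tumbler scene [(0.78, array([ 0.696, -0.309,  0.04 ]))]
mug side [(0.9, array([ 0.59 , -0.401,  0.045]))]
mug scene [(0.97, array([ 0.575, -0.416,  0.045]))]
brush side [(0.72, array([0.462, 0.028, 0.01 ]))]
brush scene [(0.91, array([0.475, 0.031, 0.01 ]))]
bottle side [(0.95, array([0.686, 0.296, 0.07 ]))]
bottle scene [(0.87, array([0.685, 0.278, 0.07 ]))]
```

View pics/s5.png

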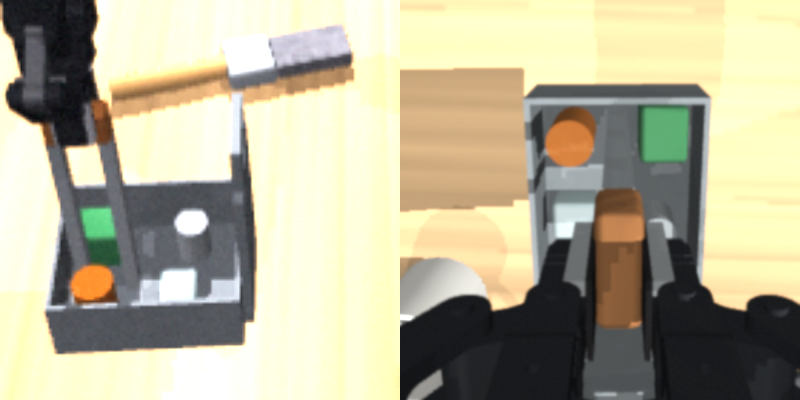

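The caddy hangs level in the jaws, with the handle between the pads at (620,255) in the wrist crop. The path to the stand is clear of bystanders.

Run:
```python
from h import *
P=pickle.load(open("p5.pkl","rb"))
mv([.502,-.0594,.216],.15)
def T(q,X,z): c,s=np.cos(q[2]),np.sin(q[2]); X=np.atleast_2d(X)/1000.; return np.c_[q[0]+c*X[:,0]-s*X[:,1], q[1]+s*X[:,0]+c*X[:,1], X[:,2]+z]
for X in[(-60,-45,0),(-60,-45,45),(50,-45,45),(53,22,146)]: 
    a=proj(P["side"],T([.4316,-.2683,.032],X,.119))[0]; print(X,a.round(1),"crop",((a-[180,260])/.35).round())
```

```text
t 9.25 pos [ 0.4013 -0.269   0.2556] F [ 0.15  0.29 -4.87] w 0.0122 yaw 0.0322
shift [-0.1074, 0.2062, 0.0396] turn [0.0001, -0.0001, -0.1178]
(-60, -45, 0) [198.9 384.4] crop [ 54. 355.]
(-60, -45, 45) [194.5 369.1] crop [ 41. 312.]
(50, -45, 45) [263.2 365.7] crop [238. 302.]
(53, 22, 146) [261.9 292.9] crop [234.  94.]
```

>>> step_arm([
  [[-0.018, 0.035, 0], [0, 0, -0.02], 0],
  [[-0.04, 0.077, 0.0], [0, 0, -0.045], 0],
  [[-0.062, 0.12, 0.005], [0, 0, -0.07], 0],
  [[-0.084, 0.162, 0.015], [0, 0, -0.095], 0],
  [[-0.1, 0.192, 0.025], [0, 0, -0.118], 0],
])

```text
clock: 9.88
position: [0.4959, -0.072, 0.2306]
tool_rot: [0.0, -0.076, 0.997, 0.0]
force: [0.3, -0.0, -4.1]
gripper_width: 0.0124
```

>>> step_arm([
  [[-0.005, 0.013, 0.008], [0, 0, 0], 0],
  [[-0.005, 0.015, 0.014], [0, 0, 0], 0],
  [[-0.005, 0.015, 0.014], [0, 0, 0], 0],
  [[-0.005, 0.015, 0.014], [0, 0, 0], 0],
])

```text
clock: 10.38
position: [0.4977, -0.0594, 0.2171]
tool_rot: [0.0, -0.074, 0.997, -0.0]
force: [-0.1, 0.2, -3.1]
gripper_width: 0.0125
```

Run:
```python
from h import *
mv([.502,-.0594,.214],.15)
P={n:imaging.snapshot(n) for n in("side","scene","wrist")}; pickle.dump(P,open("p6.pkl","wb"))
def crop(n,x,y,w,h,W,H):
    c=np.clip(P[n]["img"][y:y+h,x:x+w].astype(float)*1.6,0,255).astype(np.uint8); c=cv2.resize(c,(W,H),interpolation=cv2.INTER_CUBIC)
    for i in range(0,w,10): cv2.putText(c,str(x+i),(int(i*W/w),8),0,.28,(255,0,255),1)
    for i in range(10,h,10): cv2.putText(c,str(y+i),(0,int(i*H/h)),0,.28,(255,0,255),1)
    return c
a=np.hstack([crop("side",295,190,80,120,400,600),crop("scene",280,215,60,90,400,600)])
cv2.imwrite("pics/c6.png",a[:,:,::-1])
```

```text
t 10.38 pos [ 0.4977 -0.0594  0.2171] F [-0.15  0.17 -3.09] w 0.0125 yaw 0.1483
shift [-0.0042, -0.0007, 0.0031] turn [-0.0005, 0.0006, -0.0017]
```

View pics/c6.png

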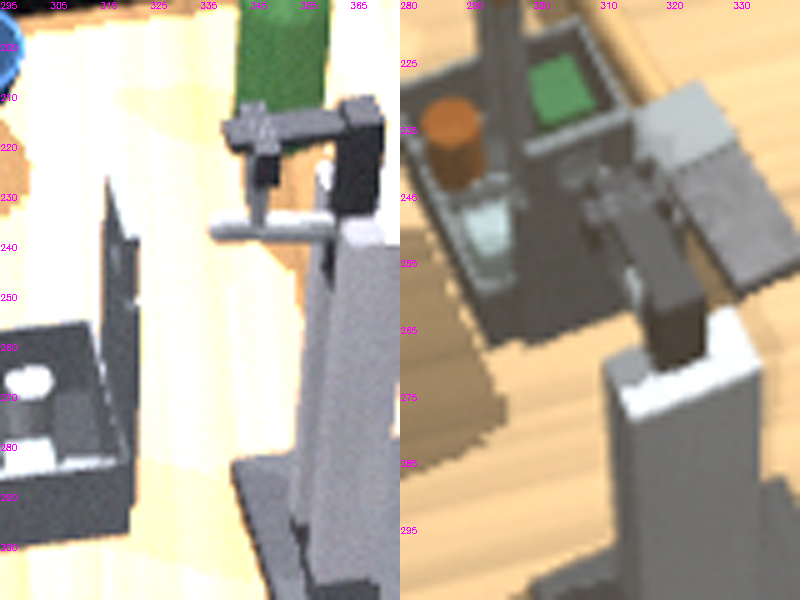

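The side view shows the peg from its tip (337,236) to the column (361,235), the roof end at (340,215), and the keeper hanging at (348,225). The plate top runs (316.4,225)–(322.6,237.4). In the scene view the plate top is (298.7,236.7)–(314.8,231.2) and the roof end is (307.8,244)–(317.5,239). I'll fit caddy and stand in the same images.

```bash
cat > fit2.py <<'E'
from h import *
from scipy.optimize import least_squares
P=pickle.load(open("p6.pkl","rb"))
def T(q,X): c,s=np.cos(q[2]),np.sin(q[2]); X=np.atleast_2d(X)/1000.; return np.c_[q[0]+c*X[:,0]-s*X[:,1], q[1]+s*X[:,0]+c*X[:,1], X[:,2]+q[3]]
def fit(obs,g,free=lambda o:True):
    def f(q): return np.concatenate([proj(P[n],T(q,X) if m else T([*q[:3],0],X))[0]-uv for n,X,uv,m in obs])
    r=least_squares(f,g,loss="soft_l1"); return r.x,f(r.x).reshape(-1,2).round(1).tolist()
t=[.4977,-.0594,.2171]; y=.1483; c,s=np.cos(y),np.sin(y)
g=[t[0]-.001+.032*c,t[1]+.032*s,y,t[2]+.015-.151]
cad=[("side",(53,22,146),(316.4,225),1),("side",(53,-22,146),(322.6,237.4),1),("side",(50,-45,0),(320.6,296.6),1),("side",(50,-45,45),(321,282.4),1),
("scene",(56,-22,146),(298.7,236.7),1),("scene",(56,22,146),(314.8,231.2),1),("scene",(50,-45,0),(293.5,267.2),1)]
q,r=fit(cad,g); print("guess",np.round(g,4)); print("caddy",np.round(q,4),r)
st=[("scene",(0,-26,215),(311,269.8),0),("scene",(28,-26,215),(314.5,277.7),0),("scene",(28,26,215),(334.3,269.8),0),("scene",(0,26,215),(329.5,261.5),0),
("side",(-20,60,12),(341.8,282.3),0),("side",(-20,-60,12),(353.5,320.1),0),
("scene",(-46,-16,257),(307.8,244.2),1),("scene",(-46,16,257),(317.5,239),1),("side",(-46,-16,257),(342.6,221),1),("side",(-46,0,257),(340,215.6),1),("side",(-52,0,206.5),(337.2,236.2),1)]
S,r=fit(st,[.669,-.034,.15,0]); print("stand",np.round(S,4),r)
for Q in(q,g):
    e=T(Q,(53,0,125))[0]; d=e-[S[0],S[1],0]; c,s=np.cos(S[2]),np.sin(S[2]); print("eye",e.round(4),"in stand",np.round([c*d[0]+s*d[1],-s*d[0]+c*d[1],d[2]],4),"peg at col z",.2+S[3],"dyaw",Q[2]-S[2])
E
python3 fit2.py
```

```text
guess [ 0.5283 -0.0547  0.1483  0.0811]
caddy [ 0.5281 -0.0545  0.1795  0.0797] [[-0.3, -1.7], [-1.8, 0.0], [0.1, 0.2], [0.0, -0.3], [0.0, 1.6], [-0.1, 0.6], [-0.3, 0.4]]
stand [ 0.6691 -0.0339  0.1543  0.0008] [[-1.0, -0.8], [0.2, 0.6], [0.0, 0.6], [0.0, -0.3], [-0.2, -2.1], [0.1, -1.0], [-2.1, -0.6], [0.3, -0.1], [0.2, 0.1], [0.9, 0.4], [-0.3, -0.1]]
eye [ 0.5803 -0.0451  0.2047] in stand [-0.0895  0.0027  0.2047] peg at col z 0.20081271771396936 dyaw 0.025261002668235777
eye [ 0.5808 -0.0468  0.2061] in stand [-0.0893  0.0008  0.2061] peg at col z 0.20081271771396936 dyaw -0.0059869614921573555
```

The caddy and stand fits agree: the eye is 90 mm out, about 1–2 mm to +y, and 1–3 mm below the peg-tip axis. Next is a cautious approach.

>>> step_arm([
  [[-0.01, -0.001, 0], [0, 0, 0], 0],
  [[-0.02, -0.0015, 0], [0, 0, 0], 0],
  [[-0.028, -0.0015, 0], [0, 0, 0], 0],
  [[-0.028, -0.0015, 0], [0, 0, 0], 0],
])

```text
clock: 11.02
position: [0.5265, -0.0554, 0.2164]
tool_rot: [-0.0, -0.075, 0.997, 0.0]
force: [-0.3, 0.6, -3.7]
gripper_width: 0.0125
```

>>> step_arm([
  [[-0.002, 0, 0], [0, 0, 0], 0],
  [[-0.004, 0, 0], [0, 0, 0], 0],
  [[-0.006, 0, 0], [0, 0, 0], 0],
  [[-0.008, 0, 0], [0, 0, 0], 0],
  [[-0.008, 0, 0], [0, 0, 0], 0],
])

```text
clock: 11.65
position: [0.5337, -0.0544, 0.2167]
tool_rot: [0.0, -0.075, 0.997, -0.0]
force: [-1.1, -0.1, -3.9]
gripper_width: 0.0121
```

Run:
```python
from h import *
mv(None,0)
P={n:imaging.snapshot(n) for n in("side","scene")}; pickle.dump(P,open("p7.pkl","wb"))
def crop(n,x,y,w,h,W,H):
    c=np.clip(P[n]["img"][y:y+h,x:x+w].astype(float)*2,0,255).astype(np.uint8); c=cv2.resize(c,(W,H),interpolation=cv2.INTER_CUBIC)
    for i in range(0,w,10): cv2.putText(c,str(x+i),(int(i*W/w),8),0,.28,(255,0,255),1)
    for i in range(10,h,10): cv2.putText(c,str(y+i),(0,int(i*H/h)),0,.28,(255,0,255),1)
    return c
a=np.hstack([crop("side",310,195,60,90,400,600),crop("scene",280,220,60,90,400,600)])
cv2.imwrite("pics/c7.png",a[:,:,::-1])
```

```text
t 11.65 pos [ 0.5337 -0.0544  0.2167] F [-1.11 -0.08 -3.9 ] w 0.0121 yaw 0.1502
```

View pics/c7.png

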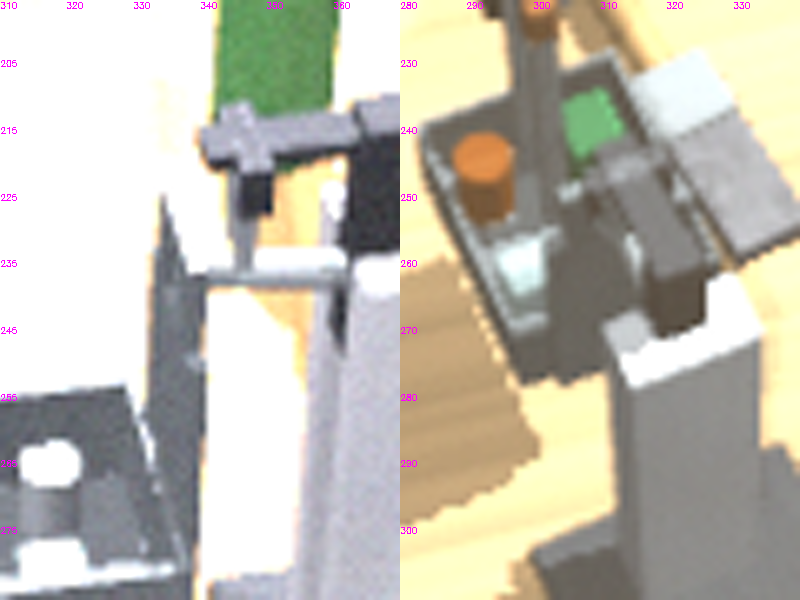

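The side view shows the plate reaching the peg tip, with the near top corner at (340.8,236) and the peg axis at row 235.5. The eye may be slightly low, so I'll raise it about 1.5 mm and go on in small steps.

>>> step_arm([
  [[0, 0, -0.0015], [0, 0, 0], 0],
  [[-0.0015, 0, -0.0015], [0, 0, 0], 0],
  [[-0.003, 0, -0.0015], [0, 0, 0], 0],
  [[-0.0045, 0, -0.0015], [0, 0, 0], 0],
  [[-0.0045, 0, -0.0015], [0, 0, 0], 0],
])

```text
clock: 12.38
position: [0.5382, -0.0537, 0.2181]
tool_rot: [-0.0, -0.075, 0.997, -0.0]
force: [-0.8, 0.1, -3.9]
gripper_width: 0.0124
```

>>> step_arm([
  [[-0.001, 0, 0], [0, 0, 0], 0],
  [[-0.002, 0, 0], [0, 0, 0], 0],
  [[-0.003, 0, 0], [0, 0, 0], 0],
  [[-0.004, 0, 0], [0, 0, 0], 0],
  [[-0.004, 0, 0], [0, 0, 0], 0],
])

```text
clock: 13.0
position: [0.5421, -0.0531, 0.2182]
tool_rot: [0.0, -0.075, 0.997, -0.0]
force: [-0.1, -0.3, -3.9]
gripper_width: 0.0122
```

Run:
```python
from h import *
mv(None,0); print(np.round(robot.state()["ft_torque"],3))
```

```text
t 13.0 pos [ 0.5421 -0.0531  0.2182] F [-0.12 -0.28 -3.94] w 0.0122 yaw 0.1502
[-0.007  0.09  -0.025]
```

There's no contact force about 7 mm past the tip, so the peg is inside the eye. Now lower gently to feel the peg.

>>> step_arm([
  [[0, 0, 0.0005], [0, 0, 0], 0],
  [[0, 0, 0.001], [0, 0, 0], 0],
  [[0, 0, 0.0015], [0, 0, 0], 0],
  [[0, 0, 0.0015], [0, 0, 0], 0],
])

```text
clock: 13.5
position: [0.542, -0.0531, 0.2166]
tool_rot: [-0.0, -0.075, 0.997, 0.0]
force: [-0.7, 0.7, -4.8]
gripper_width: 0.0126
```

>>> step_arm([
  [[0, 0, 0.0005], [0, 0, 0], 0],
  [[0, 0, 0.001], [0, 0, 0], 0],
  [[0, 0, 0.001], [0, 0, 0], 0],
])

```text
clock: 13.88
position: [0.542, -0.0531, 0.2156]
tool_rot: [-0.0, -0.075, 0.997, 0.0]
force: [0.1, 0.3, -4.3]
gripper_width: 0.0125
```

>>> step_arm([
  [[0, 0, 0.0005], [0, 0, 0], 0],
  [[0, 0, 0.001], [0, 0, 0], 0],
  [[0, 0, 0.001], [0, 0, 0], 0],
])

```text
clock: 14.25
position: [0.542, -0.0531, 0.2146]
tool_rot: [-0.0, -0.075, 0.997, 0.0]
force: [-0.5, -0.9, -4.2]
gripper_width: 0.0124
```

>>> step_arm([
  [[0, 0, 0.0005], [0, 0, 0], 0],
  [[0, 0, 0.001], [0, 0, 0], 0],
  [[0, 0, 0.001], [0, 0, 0], 0],
])

```text
clock: 14.62
position: [0.5421, -0.0531, 0.2139]
tool_rot: [0.0, -0.075, 0.997, -0.0]
force: [-0.3, 0.1, -2.9]
gripper_width: 0.0121
```

>>> step_arm([
  [[0, 0, 0.0005], [0, 0, 0], 0],
  [[0, 0, 0.0005], [0, 0, 0], 0],
])

```text
clock: 14.88
position: [0.5421, -0.0531, 0.2135]
tool_rot: [0.0, -0.075, 0.997, -0.0]
force: [-1.3, 0.4, -1.1]
gripper_width: 0.0126
```

Run:
```python
from h import *
F=[]
for _ in range(4):
    s=robot.state(); F.append(np.r_[s["force"],s["ft_torque"],s["position"]]); imaging.snapshot("side")
print(np.mean(F,0).round(4)); mv(None,0)
```

```text
[-1.5628 -0.1416 -1.3047  0.0065  0.2043  0.0109  0.5421 -0.0531  0.2135]
t 15.07 pos [ 0.5421 -0.0531  0.2134] F [-0.91  0.05 -1.98] w 0.0121 yaw 0.1502
```

Contact at TCP z ≈ 0.2137, about 2.5 N on the peg, and stiffness about 5 N/mm. This matches the vision height. Now slide in along the 8° slope.

>>> step_arm([
  [[-0.0015, 0, 0.0001], [0, 0, 0], 0],
  [[-0.003, 0, 0.0003], [0, 0, 0], 0],
  [[-0.0045, 0, 0.0005], [0, 0, 0], 0],
  [[-0.006, 0, 0.0007], [0, 0, 0], 0],
  [[-0.006, 0, 0.0007], [0, 0, 0], 0],
])

```text
clock: 15.7
position: [0.5484, -0.0521, 0.2125]
tool_rot: [0.0, -0.075, 0.997, 0.0]
force: [0.7, -0.8, -0.8]
gripper_width: 0.0123
```

>>> step_arm([
  [[-0.0015, 0, 0.0002], [0, 0, 0], 0],
  [[-0.003, 0, 0.0004], [0, 0, 0], 0],
  [[-0.0045, 0, 0.0006], [0, 0, 0], 0],
  [[-0.006, 0, 0.0008], [0, 0, 0], 0],
  [[-0.006, 0, 0.0008], [0, 0, 0], 0],
])

```text
clock: 16.32
position: [0.5543, -0.0512, 0.2117]
tool_rot: [0.0, -0.075, 0.997, 0.0]
force: [-0.6, -0.2, -1.6]
gripper_width: 0.0126
```

>>> step_arm([
  [[-0.0015, 0, 0.0002], [0, 0, 0], 0],
  [[-0.003, 0, 0.0004], [0, 0, 0], 0],
  [[-0.0045, 0, 0.0006], [0, 0, 0], 0],
  [[-0.006, 0, 0.0008], [0, 0, 0], 0],
  [[-0.006, 0, 0.0008], [0, 0, 0], 0],
])

```text
clock: 16.95
position: [0.5602, -0.0503, 0.2109]
tool_rot: [0.0, -0.075, 0.997, 0.0]
force: [-0.8, 0.2, -1.5]
gripper_width: 0.0126
```

>>> step_arm([
  [[-0.0015, 0, 0.0002], [0, 0, 0], 0],
  [[-0.003, 0, 0.0004], [0, 0, 0], 0],
  [[-0.0045, 0, 0.0006], [0, 0, 0], 0],
  [[-0.006, 0, 0.0008], [0, 0, 0], 0],
  [[-0.006, 0, 0.0008], [0, 0, 0], 0],
])

```text
clock: 17.58
position: [0.5662, -0.0494, 0.2101]
tool_rot: [0.0, -0.075, 0.997, 0.0]
force: [-0.6, -0.5, -1.7]
gripper_width: 0.012
```

Run:
```python
from h import *
F=[]
for _ in range(3):
    s=robot.state(); F.append(np.r_[s["force"],s["ft_torque"],s["position"]]); p=imaging.snapshot("side")
q=imaging.snapshot("scene")
print(np.mean(F,0).round(4)); mv(None,0)
P={"side":p,"scene":q}; pickle.dump(P,open("p8.pkl","wb"))
def crop(n,x,y,w,h,W,H):
    c=np.clip(P[n]["img"][y:y+h,x:x+w].astype(float)*2,0,255).astype(np.uint8); c=cv2.resize(c,(W,H),interpolation=cv2.INTER_CUBIC)
    for i in range(0,w,10): cv2.putText(c,str(x+i),(int(i*W/w),8),0,.28,(255,0,255),1)
    for i in range(10,h,10): cv2.putText(c,str(y+i),(0,int(i*H/h)),0,.28,(255,0,255),1)
    return c
cv2.imwrite("pics/c8.png",np.hstack([crop("side",310,195,60,90,400,600),crop("scene",280,220,60,90,400,600)])[:,:,::-1])
```

```text
[ 0.1824 -0.4534 -1.0096  0.0271 -0.0495 -0.0024  0.5662 -0.0494  0.2101]
t 17.77 pos [ 0.5662 -0.0494  0.2101] F [ 0.39 -0.49 -1.1 ] w 0.0124 yaw 0.1502
```

View pics/c8.png

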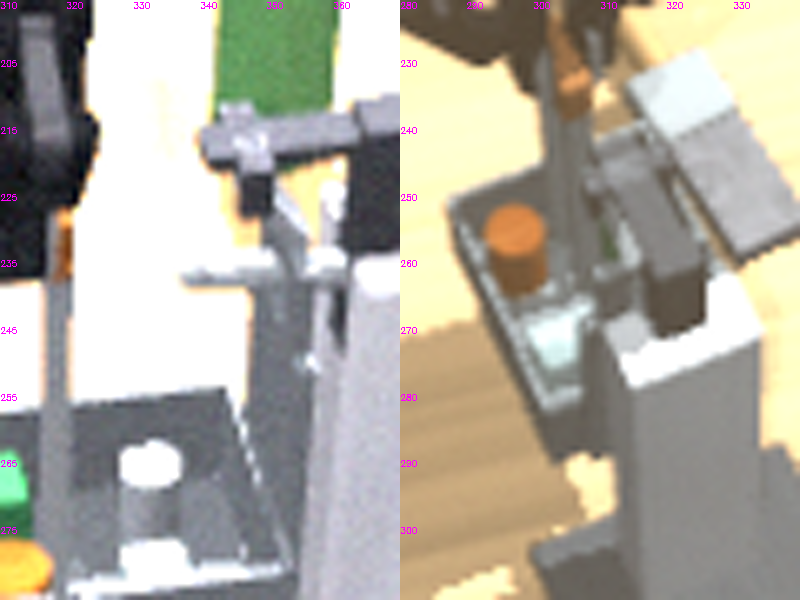

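The side view shows the peg through the eye, with its tip poking out at (337,237), and the keeper swung inwards at about (352,228). Continuing towards home.

>>> step_arm([
  [[-0.0015, 0, 0.0002], [0, 0, 0], 0],
  [[-0.003, 0, 0.0004], [0, 0, 0], 0],
  [[-0.0045, 0, 0.0006], [0, 0, 0], 0],
  [[-0.006, 0, 0.0008], [0, 0, 0], 0],
  [[-0.006, 0, 0.0008], [0, 0, 0], 0],
])

```text
clock: 18.4
position: [0.5721, -0.0485, 0.2093]
tool_rot: [0.0, -0.075, 0.997, 0.0]
force: [-0.5, -0.9, -0.7]
gripper_width: 0.0124
```

>>> step_arm([
  [[-0.0015, 0, 0.0002], [0, 0, 0], 0],
  [[-0.003, 0, 0.0004], [0, 0, 0], 0],
  [[-0.0045, 0, 0.0006], [0, 0, 0], 0],
  [[-0.006, 0, 0.0008], [0, 0, 0], 0],
  [[-0.006, 0, 0.0008], [0, 0, 0], 0],
])

```text
clock: 19.02
position: [0.5781, -0.0476, 0.2085]
tool_rot: [0.0, -0.075, 0.997, 0.0]
force: [0.2, 0.2, -0.7]
gripper_width: 0.0126
```

Run:
```python
from h import *
F=[]
for _ in range(4):
    s=robot.state(); F.append(np.r_[s["force"],s["ft_torque"],s["position"]]); p=imaging.snapshot("side")
print(np.mean(F,0).round(4)); mv(None,0)
```

```text
[-0.078  -0.0145 -1.1083  0.0172 -0.1068  0.0193  0.5781 -0.0476  0.2085]
t 19.23 pos [ 0.578  -0.0476  0.2085] F [-0.17 -0.42 -0.72] w 0.0125 yaw 0.1503
```

>>> step_arm([
  [[-0.001, 0, 0.0001], [0, 0, 0], 0],
  [[-0.002, 0, 0.0003], [0, 0, 0], 0],
  [[-0.003, 0, 0.0004], [0, 0, 0], 0],
  [[-0.003, 0, 0.0004], [0, 0, 0], 0],
])

```text
clock: 19.73
position: [0.5797, -0.0475, 0.2084]
tool_rot: [-0.001, -0.075, 0.997, -0.0]
force: [-4.7, -0.8, 3.5]
gripper_width: 0.0125
```

>>> step_arm([
  [[-0.0005, 0, 0], [0, 0, 0], 0],
  [[-0.001, 0, 0.0001], [0, 0, 0], 0],
  [[-0.0015, 0, 0.0002], [0, 0, 0], 0],
  [[-0.0015, 0, 0.0002], [0, 0, 0], 0],
])

```text
clock: 20.23
position: [0.5797, -0.0476, 0.2084]
tool_rot: [-0.002, -0.075, 0.997, -0.0]
force: [-8.8, -1.0, 5.7]
gripper_width: 0.0126
```

Contact reached about 13 N, so back off at once.

>>> step_arm([
  [[0.0025, 0, -0.0003], [0, 0, 0], 0],
  [[0.0025, 0, -0.0003], [0, 0, 0], 0],
])

```text
clock: 20.48
position: [0.5796, -0.0475, 0.2084]
tool_rot: [0.0, -0.075, 0.997, -0.0]
force: [-2.0, -0.7, 2.2]
gripper_width: 0.0125
```

Run:
```python
from h import *
F=[]
for _ in range(4):
    s=robot.state(); F.append(np.r_[s["force"],s["ft_torque"],s["position"]]); p=imaging.snapshot("side")
q=imaging.snapshot("scene")
print(np.mean(F,0).round(4)); mv(None,0)
P={"side":p,"scene":q}; pickle.dump(P,open("p9.pkl","wb"))
def crop(n,x,y,w,h,W,H):
    c=np.clip(P[n]["img"][y:y+h,x:x+w].astype(float)*2,0,255).astype(np.uint8); c=cv2.resize(c,(W,H),interpolation=cv2.INTER_CUBIC)
    for i in range(0,w,10): cv2.putText(c,str(x+i),(int(i*W/w),8),0,.28,(255,0,255),1)
    for i in range(10,h,10): cv2.putText(c,str(y+i),(0,int(i*H/h)),0,.28,(255,0,255),1)
    return c
cv2.imwrite("pics/c9.png",np.hstack([crop("side",325,200,48,72,400,600),crop("scene",280,220,60,90,400,600)])[:,:,::-1])
```

```text
[-2.7737 -0.8231  1.9732 -0.1035  0.5819  0.0333  0.5796 -0.0475  0.2084]
t 20.73 pos [ 0.5796 -0.0474  0.2084] F [-3.11 -1.13  2.68] w 0.0125 yaw 0.1502
```

View pics/c9.png

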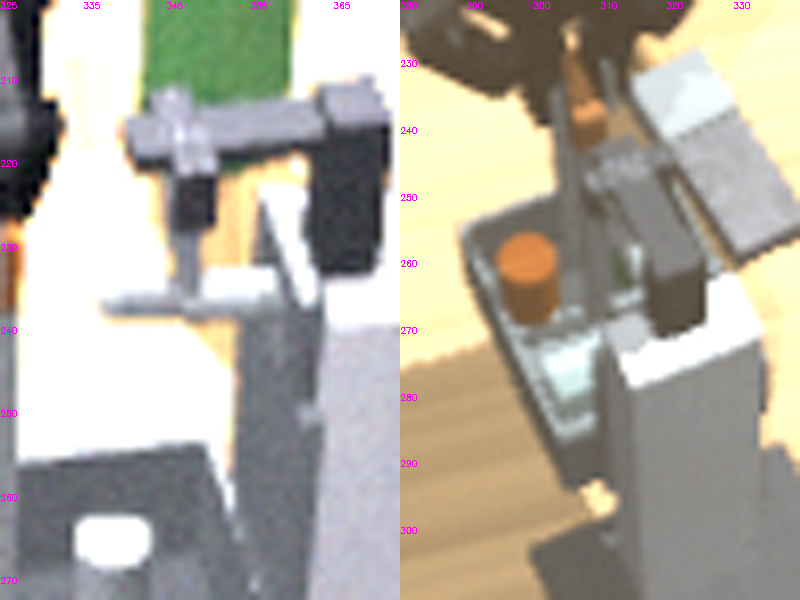

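Keeper hangs vertical again at (347,232), the plate is flat against the column, and the peg protrudes through the eye, so the caddy is home. I'll relieve the load so the peg carries the weight, then check.

>>> step_arm([
  [[0.0003, 0, -0.0002], [0, 0, 0], 0],
  [[0.0004, 0, -0.0004], [0, 0, 0], 0],
  [[0.0004, 0, -0.0004], [0, 0, 0], 0],
])

```text
clock: 21.1
position: [0.5796, -0.0474, 0.2084]
tool_rot: [0.0, -0.075, 0.997, 0.0]
force: [-0.6, -0.6, -1.3]
gripper_width: 0.0125
```

Run:
```python
from h import *
F=[]
for _ in range(4):
    s=robot.state(); F.append(np.r_[s["force"],s["ft_torque"],s["position"]]); p=imaging.snapshot("side")
print(np.mean(F,0).round(4)); mv(None,0)
```

```text
[-0.1046  0.2595 -1.2356 -0.0999 -0.0175 -0.0021  0.5796 -0.0474  0.2084]
t 21.3 pos [ 0.5795 -0.0474  0.2084] F [ 0.28 -0.93 -1.69] w 0.0125 yaw 0.1502
```

>>> step_arm([
  [[0, 0, 0], [0, 0, 0], 18],
  [[0, 0, 0], [0, 0, 0], 25],
  [[0, 0, 0], [0, 0, 0], 35],
  [[0, 0, 0], [0, 0, 0], 45],
  [[0, 0, 0], [0, 0, 0], 45],
])

```text
clock: 21.92
position: [0.5792, -0.0474, 0.2087]
tool_rot: [0.0, -0.075, 0.997, 0.0]
force: [-0.2, -0.8, -0.4]
gripper_width: 0.0386
```

Run:
```python
from h import *
mv(None,0)
p=imaging.snapshot("side"); p0=pickle.load(open("p9.pkl","rb"))["side"]; 
g=lambda i:cv2.cvtColor(i["img"][200:330,300:380],cv2.COLOR_RGB2GRAY).astype(np.float32)
print("diff",np.abs(g(p)-g(p0)).mean())
# caddy shift: local window on plate/tray, keeper window
for n,(x,y,w,h) in {"tray":(325,255,30,45),"plate":(352,238,14,40),"keeper":(340,222,12,14)}.items():
    t=p0["img"][y:y+h,x:x+w]; r=cv2.matchTemplate(p["img"][y-6:y+h+6,x-6:x+w+6],t,cv2.TM_CCOEFF_NORMED); _,v,_,l=cv2.minMaxLoc(r); print(n,round(v,3),(l[0]-6,l[1]-6))
w=imaging.snapshot("wrist"); pickle.dump(w,open("w10.pkl","wb"))
print([(d["at"],d["score"]) for d in spotter.find_in(w,"caddy_handle")[:1]])
```

```text
t 21.93 pos [ 0.5792 -0.0474  0.2087] F [-0.18 -0.8  -0.36] w 0.0386 yaw 0.1502
diff 4.63875
tray 0.986 (0, 0)
plate 0.977 (0, 0)
keeper 0.999 (0, 0)
[([321.3, 279.9], 0.78)]
```

Released, and the caddy and keeper are unmoved. Withdraw straight up.

>>> step_arm([
  [[0, 0, -0.005], [0, 0, 0], 45],
  [[0, 0, -0.015], [0, 0, 0], 45],
  [[0, 0, -0.03], [0, 0, 0], 45],
  [[0, 0, -0.05], [0, 0, 0], 45],
  [[0, 0, -0.075], [0, 0, 0], 45],
])

```text
clock: 22.7
position: [0.5792, -0.0475, 0.2851]
tool_rot: [0.0, -0.075, 0.997, -0.0]
force: [0.3, -0.8, 0.2]
gripper_width: 0.0382
```

>>> step_arm([
  [[0.02, 0, -0.03], [0, 0, 0], 45],
  [[0.06, 0, -0.05], [0, 0, 0], 45],
  [[0.11, 0, -0.05], [0, 0, 0], 45],
  [[0.13, 0, -0.05], [0, 0, 0], 45],
  [[0.13, 0, -0.05], [0, 0, 0], 45],
])

```text
clock: 23.32
position: [0.45, -0.0671, 0.3357]
tool_rot: [0.002, -0.075, 0.997, -0.0]
force: [0.7, 0.6, 0.2]
gripper_width: 0.0384
```

Run:
```python
from h import *
import time
mv(None,0)
p=imaging.snapshot("side"); sc=imaging.snapshot("scene"); pickle.dump({"side":p,"scene":sc},open("p11.pkl","wb")); p0=pickle.load(open("p9.pkl","rb"))
for n,(x,y,w,h) in {"tray":(325,255,30,45),"plate":(352,238,14,40),"keeper":(340,222,12,14)}.items():
    t=p0["side"]["img"][y:y+h,x:x+w]; r=cv2.matchTemplate(p["img"][y-8:y+h+8,x-8:x+w+8],t,cv2.TM_CCOEFF_NORMED); _,v,_,l=cv2.minMaxLoc(r); print(n,round(v,3),(l[0]-8,l[1]-8))
x,y,w,h=290,250,40,40; t=p0["scene"]["img"][y:y+h,x:x+w]; r=cv2.matchTemplate(sc["img"][y-8:y+h+8,x-8:x+w+8],t,cv2.TM_CCOEFF_NORMED); print("scene",cv2.minMaxLoc(r))
# bystanders
P0=pickle.load(open("p0.pkl","rb"))["side"]["img"]
d=cv2.absdiff(P0,p["img"]).max(2); k,l,st,c=cv2.connectedComponentsWithStats((d>40).astype(np.uint8)); print([(s.tolist()) for s in st[1:] if s[4]>30])
# handle verticality: bar centroid side/scene
for nm,q in(("side",p),("scene",sc)):
    r=spotter.find_in(q,"caddy_handle")[:1]; print(nm,[(d["at"],d["score"]) for d in r])
    S=[.6691,-.0339,.1543]; cs,sn=np.cos(S[2]),np.sin(S[2]); print(proj(q,[S[0]-.088*cs,S[1]-.088*sn,.222]))
```

```text
t 23.32 pos [ 0.45   -0.0671  0.3357] F [0.71 0.57 0.18] w 0.0384 yaw 0.1494
tray 0.985 (0, 0)
plate 0.976 (0, 0)
keeper 0.999 (0, 0)
scene (-0.11589451879262924, 0.9912368059158325, (1, 0), (8, 8))
[[0, 0, 89, 238, 11776], [106, 0, 62, 98, 1835], [183, 0, 79, 195, 6424], [199, 45, 11, 12, 77], [234, 74, 10, 9, 35], [142, 99, 7, 13, 31], [42, 199, 39, 45, 1024], [158, 218, 19, 25, 265], [355, 222, 9, 17, 57], [301, 225, 58, 78, 2687], [0, 226, 23, 35, 545], [359, 251, 5, 27, 54], [69, 257, 102, 223, 9499], [350, 304, 9, 15, 59], [81, 307, 14, 17, 147], [305, 312, 64, 92, 3158], [0, 337, 19, 47, 442], [205, 339, 72, 141, 6379], [369, 382, 7, 13, 46], [12, 436, 34, 29, 437], [254, 457, 16, 23, 309]]
side [([331.9, 269.9], 0.61)]
[[319.38820053 232.47401981]]
scene [([302.8, 260.5], 0.85)]
[[305.58011018 235.70327978]]
```

```bash
python3 -c "
from bench import sign_off
print(sign_off())"
```

```text
the job is handed in; nothing more can be done
None
```

The caddy is hanging by its eye on the peg, back plate against the column and keeper shut. The job was handed in at about 23 s; no verdict was given.

- **Grasp:** The first close missed. The jaws shut just above the handle because the fingertips ended about 25 mm higher than the stated tool geometry implied. I reopened, went 22 mm lower, and the bar was held with the jaws reading about 12.5 mm.
- **Finding the peg:** The cameras put the peg about 201 mm up at the column. Lowering the eye onto it confirmed this, with contact at about 2.5 N.
- **Sliding home:** I slid the eye along the 8° slope with light contact. The pictures showed the keeper lifted on the way in and hanging shut once home.
- **Force peak:** When the plate met the column, the caddy-to-stand force reached about 13 N, estimated from wrist force readings taken at the end of moves. That is close to the 15 N limit, and a brief higher peak between readings can't be ruled out. I backed off at once and relieved the load before letting go.
- **Last checks:** After release and withdrawal, the tray, plate and keeper showed no pixel shift in the side view, nor did the caddy in the scene view. The wrist force was near zero.
- **Bystanders:** They were not measured one by one. The before/after difference in the side view looked like the arm, the caddy and their shadows.
- **Disagreement:** The plate met the column about 3 mm sooner than the camera fit predicted, so I relied on the contact force and the pictures for "home". The network's handle detection at the end did not match the expected handle position, and I did not use it.

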